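Put the painted pot into the roll-top drying cabinet

ROBOT

A 6-joint arm with a two-finger parallel gripper is mounted at the origin on the work surface. World frame = base frame: x ahead of the robot, y to its left, z up, the work surface at z = 0. Lengths are in mm, angles in rad, forces in N, time in s.
With the tool pointing down it reaches from about 300 to 825 mm from the base axis. Payload 5.4 kg.
Tool frame: the origin (TCP) lies between the finger pads; the fingertips stand 17 mm ahead of it and the grasp point (between the pads) lies 2 mm behind it; z points along the fingers, y is the line along which they close (so a half turn about z gives the same grasp; the last joint's range is limited). The gripper opens to 92 mm and grips with 3 to 60 N. Pads are 20 mm wide; open, the fingers measure 128 mm over their backs; the gripper's body (75 mm by 189 mm) begins 69 mm behind the grasp point.
Start: joints at [0.961, 0.158, 1.597, -0, 1.386, -0.21], TCP at [223.818, 529.634, 231.601] pointing down, gripper open.
Joint ranges: [-2.91, 2.91], [-0.94, 2.29], [0.18, 2.7], [-1.29, 4.43], [0.17, 2.64], [-3, 3]. Speed limits (rad/s): [2.57, 2.57, 3.14, 3.14, 3.14, 3.14].

INTERFACE

Orientations are given as a unit quaternion [x, y, z, w].
In Python, from rig import telemetry, capture, calibration, r, search_frame, trace, mark_of gives the robot as it stands. The module is installed in compiled form; this text tells all that it offers.
- The arm moves only by the tool jog_arm, never from a script. Its argument "deltas" is text: rows parted by semicolons, each of 7 numbers parted by spaces: the shift along the world's x, y, z in mm, then the turn, a rotation vector about the world's x, y, z in rad, then the opening, from 0 (shut) to 1 (fully open). In form: dx dy dz ax ay az hand; .... A call has 1 to 20 rows; each row is the pose to reach, as a shift and turn from the pose commanded when the call began; what a row does not reach only later rows make up. A row lasts 1/8 s, in which the tool goes at most 62.5 mm and 10.7 degrees, less where a joint would pass 70% of its speed; a pose out of reach is approached as far as the arm can. A call with a gripper value outside its range is refused whole. The fingers move at their own pace and stop on an object; "force" is the grip in N (left out, the last holds). Time passes only in rows, so rows that repeat a pose let the fingers close. It gives the time, the measured TCP pose, the force, the opening and the grip force at its end, in the units of the state.
- telemetry.state(): the state, without advancing time (a new reading comes with each control period).
- capture(name): name is "scene" or "top" or "wrist"; returns (picture, depth): 400x640x3 uint8, red, green, blue; 400x640 float32, mm along the optical axis (not along the pixel's ray), 0 where there is no reading.
- calibration(name): a dict with "camera_matrix" (3x3 intrinsics, pixels), "T" (4x4, takes a point from camera to world coordinates). Camera axes: x right, y up, looking along -z (the intrinsics and any distortion apply to the point x, -y, -z); pixel columns grow to the right and rows downward; lengths in mm; the calibration is good to about 2 mm. The wrist camera is an equidistant fisheye: a pixel r from the principal point sees the ray r / f radians off the axis. A picture is of the moment at which its call begins: read the wrist's pose just before it. calibration takes no time and is no camera call; for the wrist camera it gives the pose at the moment of the call.
- r.sign_off(): hands the job in; it is judged then, once.
Trained networks look in the newest picture that a camera, given by its name, has taken for a name from the list of things; names that differ only in an ending like _2 or _b are one class to them, and where a whole thing is asked for, a point or a joint stands for the part that bears it (a point fixed in the world has none). Each returns a list of dicts, best first, with "conf" (0 to 1); they miss things now and then, are a little off and sometimes report something else, mostly with a low value. They report only what shows in the picture. A call takes as long as a camera call.
- search_frame(camera, label): "xy" ([column, row] as shares, 0 to 1, of the picture: columns of its width, rows of its height, amid what is visible of it).
- trace(camera, label): "pixels" (400x640 bool, what is visible of it) and "xy" ([column, row] as shares, 0 to 1, of the picture: columns of its width, rows of its height, amid what is visible of it).
- mark_of(camera, label): "xy" ([column, row] as shares, 0 to 1, of the picture: columns of its width, rows of its height: a listed point, or the origin of a listed thing).
The state is a dict: "time_s": time; "q": joint angles; "qvel": joint speeds; "effort": joint torques, N m; "eef_pos": TCP position; "ee_rot": TCP orientation; "force": force on the tool from outside, world axes, zero at the start; "wrist_torque": the same for the moment, N m; "width": finger opening in mm; "gripper_force": force on a finger pad.
Only numpy, scipy, OpenCV 4.12 (cv2) and the standard library are available. Lean on these libraries where they do the work, as an engineer would, in place of code of your own. Each camera call takes 0.05 s, during which the arm holds its last target. There are 200 camera calls.

TASK

Roll the drying cabinet's slatted shutter all the way up, until it stays open by itself. Then stand the turquoise pot upright on the round cork pad inside, wholly on the pad and set down softly, not dropped. Do not disturb the magenta pot already drying in there, nor the cup, the jar and the paint tins on the table.

Things in the scene. Friction and masses are not known exactly. Their poses are not given: they have to be found in the camera images.
- cabinet: Roll-top drying cabinet, fixed, 376 deep (x) x 446 wide (y) x 233 high. Origin: centre of its underside, on the table; x points from the front (robot side) to the rear, z up. White floor, top 18 above the table. Clear half-round side panels (inner faces y +-215, radius 188 about the track axis, straight down below it); clear curved cover (radius 186) over the rear half only
- track_axis (a point): Centre of the circular side tracks: in the cabinet's frame at x 0, y 0, z 45; the axis runs along the cabinet's y
- shutter (a joint): Angle (rad) of the slatted wooden shutter about the track axis: 0 shut (stop), 1.45 fully up (stop). Curved sheet 424 wide, radius 165 to 175, about 0.6 kg; shut, it covers the front quarter of the circle. Its weight pulls it shut below about 0.85 (some 4 N at the grip lift it) and above that carries it slowly to the upper stop
- pull (a point): Centre of the shutter's brass grip: a cylinder 22 in diameter, 36 long, axis along the cabinet's y, on a stem 16 wide (y), 12 thick. 207 from the track axis, moving round it with the shutter; shut, it is 3 degrees above the level of the axis (cabinet x -207, z 56). Its flat ends can be pinched along y; it then turns between the fingers as the shutter rises
- pot: The turquoise pot with gold neck and band: 104 high, belly 74 in diameter at 38 above its foot, straight round neck 38 in diameter from 66 to 104 above its foot, foot 50 in diameter; closed at the top, 0.2 kg. Origin: centre of its foot, z up. Stands on a plywood board
- pad: Round cork pad, 90 in diameter, 6 thick, fixed on the cabinet floor at cabinet x = -45, y = +80 or -80. Origin: centre of its underside (on the cabinet floor, 18 above the table)
- finished_pot: The magenta pot with gold neck, same shape as the turquoise pot, standing on the cabinet floor at cabinet x = -45 on the side without pad. Origin: centre of its foot
- board: Plywood painting board fixed on the table, 220 (x) x 200 (y) x 12 thick. Origin: centre of its underside
- cup: Orange paint cup on the board behind the pot, 56 in diameter at the rim, 65 high. Origin: centre of its underside
- red_tin: Red paint tin on the table, 84 in diameter, 100 high. Origin: centre of its underside
- blue_tin: Blue paint tin on the table, 76 in diameter, 85 high. Origin: centre of its underside
- green_jar: Small green jar on the table, 48 in diameter, 75 high. Origin: centre of its underside
- shutter_edge (a point): Middle of the shutter's lower edge, the rim of the roof that the raised shutter forms: fully up it is at cabinet x -51, z 204; everything behind it is roofed over, at an inside radius of 165 about the track axis

How it is judged:
By the outcome, as a careful person would: the job done as asked, in the order asked, and still so for the second after the job is handed in, with the robot touching nothing.
It also fails if it takes over 61 s, if anything falls off the work surface, if the arm or the gripper's body presses on something with over 40 N, if the wrist force passes 120 N, or if a joint passes its speed limit or range.

## Working session

There is one attempt and no reset: what is moved stays moved. The work goes in short steps, Python scripts to look and compute and a tool call to move; the robot and the scene stay as the last step left them, time stands still between calls to the robot, and variables do not carry over. Pictures are saved under pics/ and viewed, at most 10 in all, crops included, and the job is handed in when it is done.

Besides the shell and the picture viewer there is one more tool, called after ">>>" in YAML: its name, and indented under it one key for each argument. jog_arm: Moves the arm, as the interface text tells. Its arguments: {"type":"object","properties":{"deltas":{"type":"string"},"force":{"type":"number"}},"required":["deltas"]}

```bash
mkdir -p pics; cat > h.py <<'E'
import numpy as np, cv2
from rig import telemetry, capture, calibration, r, search_frame, trace, mark_of
def shot(n,f):
    p,d=capture(n); cv2.imwrite('pics/'+f,cv2.cvtColor(p,cv2.COLOR_RGB2BGR)); return p,d
def world(n,u,v,z):
    "depth along axis -> world (pinhole)"
    c=calibration(n);K=np.array(c['camera_matrix']);T=np.array(c['T'])
    x=(u-K[0,2])/K[0,0]*z;y=(v-K[1,2])/K[1,1]*z
    return (T@np.stack([x,-y,-z,np.ones_like(z)]))[:3].T
def pts(n,mask,d):
    v,u=np.nonzero(mask&(d>0)); return world(n,u.astype(float),v.astype(float),d[v,u].astype(float))
E
python3 - <<'E'
from h import *
np.set_printoptions(precision=1,suppress=True)
s=telemetry.state();print(s['eef_pos'],s['ee_rot'],s['width'])
for n in('scene','top'):
    p,d=shot(n,n+'1.png')
    for l in('pot','finished_pot','pad','cabinet','shutter','pull','board','cup','red_tin','blue_tin','green_jar'):
        t=trace(n,l)
        if t:
            P=pts(n,t[0]['pixels'],d)
            print(n,l,round(t[0]['conf'],2),np.array(t[0]['xy'])*[640,400],len(P),P.min(0),P.max(0),np.median(P,0)) if len(P) else print(n,l,'nodepth',t[0]['xy'])
    for l in('pull','pot','pad','cabinet','track_axis'):
        m=mark_of(n,l); print(n,'mark',l,[(round(a['conf'],2),(np.array(a['xy'])*[640,400]).round(1)) for a in m[:2]])
E
```

```text
[223.5 529.1 230.6] [ 0.2  1.  -0.  -0. ] 91.90883734068105
scene pot 0.69 [178.9 255.6] 688 [390.  244.6  42.9] [457.5 312.  119.6] [417.3 269.7  73.8]
scene cabinet 0.96 [353.8 150.6] 26337 [ 440.6 -508.1   -5.3] [924.7  81.  236.6] [ 591.3 -171.5  194.4]
scene shutter 0.96 [354.1 162.1] 17093 [ 440.6 -389.3   11.6] [757.   46.  223.6] [ 560.6 -169.9  184.5]
scene pull 0.97 [354.6 161.1] 17391 [ 440.6 -389.3   11.6] [794.7  46.  223.6] [ 561.5 -170.5  184.5]
scene board 0.96 [168.4 258.4] 5201 [331.2 205.7  -4.3] [568.8 436.4 118.5] [443.6 323.5  12. ]
scene cup 0.6 [146.8 221.1] 477 [503.9 344.1  13.8] [558.2 396.4  79.8] [535.2 375.2  53.5]
scene red_tin 0.92 [489.6 199.5] 1294 [ 416.4 -566.    -2. ] [ 504.6 -487.   104.3] [ 450.7 -512.3   96.4]
scene blue_tin 0.89 [451.  254.9] 972 [ 300.5 -427.8   -2.2] [ 371.5 -355.9   88.8] [ 333.6 -383.1   83.4]
scene green_jar 0.67 [153.6 170.4] 422 [654.3 327.6  -2.4] [741.  386.8  79.5] [669.8 344.4  66.7]
scene mark pull [(0.83, array([361.8, 223.6]))]
scene mark pot [(0.62, array([187.9, 256.1]))]
scene mark pad [(0.58, array([319.7, 17
[... 658 characters left out ...]
79.6 441.8  82.2] [458.4 326.8  13.4]
top cup 0.9 [165.7 180.1] 364 [506.9 344.9   3. ] [567.  413.1  84.5] [535.1 380.7  49.9]
top red_tin 0.82 [477.3 200.7] 973 [ 419.2 -604.3   -3.5] [ 513.9 -485.2  110. ] [ 458.8 -514.1   98.8]
top blue_tin 0.57 [434.1 246. ] 685 [ 304.5 -428.4   -4.8] [ 378.2 -354.5   97.6] [ 341.2 -384.4   84.6]
top green_jar 0.58 [177.7 127.7] 310 [657.1 328.4  -1.3] [716.8 390.5  82.4] [674.8 346.3  73.3]
top mark pull [(0.85, array([357.7, 208.2]))]
top mark pot [(0.56, array([200.1, 217. ])), (0.55, array([171.6, 179.5]))]
top mark pad [(0.41, array([326.8, 151.9]))]
top mark cabinet [(0.83, array([355.6, 139. ]))]
top mark track_axis [(0.9, array([354.9, 134.5]))]
```

View pics/scene1.png

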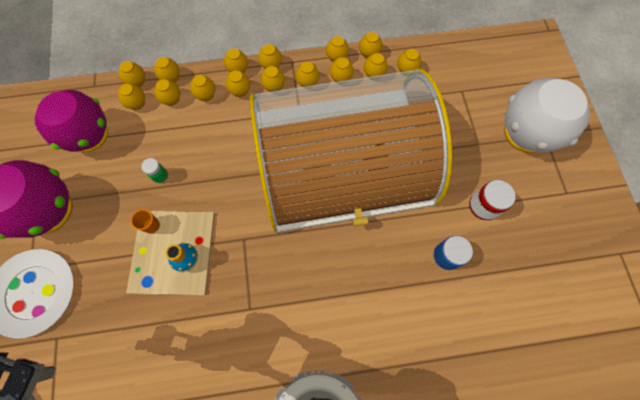

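```bash
python3 - <<'E'
from h import *
from scipy.optimize import least_squares
np.set_printoptions(precision=2,suppress=True)
res={}
for n in('scene','top'):
    p,d=capture(n)
    t=trace(n,'shutter')[0]['pixels']
    P=pts(n,t,d); 
    # fit cylinder outer: R175 axis z=45, axis point c, yaw a
    P=P[(P[:,2]>90)&(P[:,2]<215)&(P[:,0]<720)]
    def f(q):
        x,y,z=P.T; dx=(x-q[0])*np.cos(q[1])+(y+171)*np.sin(q[1])
        return np.hypot(dx,z-45)-175
    s=least_squares(f,[645,0.0],loss='soft_l1',f_scale=2)
    print(n,s.x,'med res',np.median(abs(s.fun)))
    # in-frame y extents
    a=s.x[1]; dx=(P[:,0]-s.x[0]); dy=P[:,1]+171
    yy=-dx*np.sin(a)+dy*np.cos(a); print('y pct',np.percentile(yy,[0.5,1,50,99,99.5]), 'center guess')
    m=mark_of(n,'pull')[0]; u,v=np.array(m['xy'])*[640,400]
    w=d[int(v)-3:int(v)+4,int(u)-3:int(u)+4]; print('pull',world(n,u,v,np.float64(np.median(w[w>0]))))
    t=trace(n,'pot')[0]['pixels']; P=pts(n,t,d)
    N=P[(P[:,2]>84)&(P[:,2]<113)]
    g=lambda q:np.hypot(N[:,0]-q[0],N[:,1]-q[1])-19
    print('neck',least_squares(g,[430,278],loss='soft_l1',f_scale=2).x,len(N))
    B=P[(P[:,2]>110)&(P[:,2]<122)];print('top',B.mean(0),len(B))
E
```

```text
scene [660.18   0.03] med res 1.0965467761158152
y pct [-208.43 -206.06    3.35  206.96  209.19] center guess
pull [ 449.73 -177.68   64.88]
neck [426.79 281.86] 79
top [425.85 280.16 115.95] 212
top [660.76   0.03] med res 1.473507390665361
y pct [-210.97 -207.68    2.23  210.3   212.48] center guess
pull [ 450.86 -180.18   65.53]
neck [428.36 283.03] 43
top [427.97 281.9  116.91] 153
```

The scene view shows the shut cabinet at about (350,150) px with its grip at (361,217), the turquoise pot upright at (180,257) and the cup at (146,221). One 45° tool attitude facing the cabinet looks usable for every step.

```bash
cat >> h.py <<'E'
from scipy.spatial.transform import Rotation as R
def target(yaw=0.03,th=np.pi/4):
    z=np.array([np.cos(th)*np.cos(yaw),np.cos(th)*np.sin(yaw),-np.sin(th)]); y=np.array([-np.sin(yaw),np.cos(yaw),0])
    c=R.from_quat(telemetry.state()['ee_rot']); best=None
    for s in(1,-1):
        M=np.c_[np.cross(s*y,z),s*y,z]; rv=(R.from_matrix(M)*c.inv()).as_rotvec()
        if best is None or np.linalg.norm(rv)<np.linalg.norm(best): best=rv
    return best
E
python3 - <<'E'
from h import *
s=telemetry.state();print(s['eef_pos'],R.from_quat(s['ee_rot']).as_matrix().round(3),target().round(3),s['time_s'])
E
```

```text
[223.80913526 529.62551881 231.58572738] [[-0.921  0.389 -0.   ]
 [ 0.389  0.921 -0.   ]
 [-0.    -0.    -1.   ]] [-0.145 -0.778  0.407] 2.1
```

>>> jog_arm:
  deltas: "60 -250 0 -0.145 -0.778 0.407 1;60 -250 0 -0.145 -0.778 0.407 1;60 -250 0 -0.145 -0.778 0.407 1;60 -250 0 -0.145 -0.778 0.407 1;60 -250 0 -0.145 -0.778 0.407 1;140 -680 -30 -0.145 -0.778 0.407 1;140 -680 -30 -0.145 -0.778 0.407 1;140 -680 -30 -0.145 -0.778 0.407 1;140 -680 -30 -0.145 -0.778 0.407 1;140 -680 -30 -0.145 -0.778 0.407 1;140 -680 -30 -0.145 -0.778 0.407 1;140 -680 -30 -0.145 -0.778 0.407 1;174 -708 -120 -0.145 -0.778 0.407 1;174 -708 -120 -0.145 -0.778 0.407 1;174 -708 -120 -0.145 -0.778 0.407 1"

```text
time_s: 3.98
eef_pos: [424.3, -89.8, 148.4]
ee_rot: [-0.015, 0.925, 0.005, 0.379]
force: [0.4, -1.1, -0.6]
width: 92.0
gripper_force: 0.0
```

>>> jog_arm:
  deltas: "0 0 0 0 0 0 1;0 0 0 0 0 0 1"

```text
time_s: 4.22
eef_pos: [423.6, -86.5, 145.7]
ee_rot: [-0.014, 0.926, 0.008, 0.377]
force: [-0.1, 0.4, -0.5]
width: 91.9
gripper_force: 0.0
```

```bash
python3 - <<'E'
from h import *
s=telemetry.state();print(s['eef_pos'].round(1) if hasattr(s['eef_pos'],'round') else s['eef_pos'],np.round(R.from_quat(s['ee_rot']).as_matrix(),3),target().round(3),s['time_s'],np.round(s['q'],3))
E
```

```text
[423.6 -86.5 145.7] [[-0.716 -0.032  0.698]
 [-0.02   0.999  0.025]
 [-0.698  0.005 -0.716]] [-0.004 -0.013 -0.002] 4.225 [-0.967 -0.843  2.696  0.79   0.977 -2.922]
```

>>> jog_arm:
  deltas: "0 0 90 0 0.78 0 1;0 0 90 0 0.78 0 1;0 0 90 0 0.78 0 1;0 0 90 0 0.78 0 1;0 0 90 0 0.78 0 1;0 0 90 0 0.78 0 1;0 0 90 0 0.78 0 1"

```text
time_s: 5.1
eef_pos: [423.6, -85.1, 236.0]
ee_rot: [-0.012, 1.0, 0.012, -0.003]
force: [-0.5, -0.7, 0.6]
width: 92.4
gripper_force: 0.0
```

```bash
python3 - <<'E'
from h import *
from scipy.optimize import least_squares
s=telemetry.state();print(s['eef_pos'].round(1),s['time_s'],np.round(s['q'],3),target(.03,1.2).round(3))
D=[([0.961,0.158,1.597,0,1.386,-0.21],[223.818,529.634,231.601],None),
([-0.967,-0.843,2.696,0.79,0.977,-2.922],[423.6,-86.5,145.7],[[-0.716,-0.032,0.698],[-0.02,0.999,0.025],[-0.698,0.005,-0.716]]),
(s['q'],s['eef_pos'],R.from_quat(s['ee_rot']).as_matrix())]
def fk(q,p):
    a1,d1,L2,e,L3,Lt=p
    A=R.from_euler('z',q[0]);B=A*R.from_euler('y',q[1]);C=B*R.from_euler('y',q[2]);W=C*R.from_euler('z',q[3])*R.from_euler('y',q[4]);T=W*R.from_euler('z',q[5])
    return A.apply([a1,0,d1])+B.apply([0,0,L2])+C.apply([e,0,L3])+W.apply([0,0,Lt]),T.as_matrix()
for sg in(1,):
    f=lambda p:np.concatenate([fk(q,p)[0]-x for q,x,_ in D]+[0.003*(np.array(p)-[0,300,350,0,350,200])])
    o=least_squares(f,[0,300,350,0,350,200]);print(o.x.round(1),o.fun.round(1))
    for q,x,M in D: print(fk(q,o.x)[1].round(3).tolist(), None if M is None else np.round(M,3).tolist())
E
```

```text
[423.6 -85.1 236. ] 5.1 [-0.494 -0.224  1.961  0.019  1.421 -2.091] [-0.015 -0.376  0.002]
[-509.8 1065.1  407.3  528.9 1124.5  514.5] [  98.7  -67.9   -4.7    2.8    1.9    0.8  -55.7 -101.6    3.9   -1.5
    2.3    0.2    1.6    2.3    0.9]
[[-0.389, -0.921, 0.0], [-0.921, 0.389, 0.0], [-0.001, -0.0, -1.0]] None
[[0.032, -0.716, 0.698], [-0.999, -0.02, 0.026], [-0.005, -0.698, -0.716]] [[-0.716, -0.032, 0.698], [-0.02, 0.999, 0.025], [-0.698, 0.005, -0.716]]
[[0.024, -1.0, -0.006], [-0.999, -0.024, 0.025], [-0.025, 0.005, -1.0]] [[-1.0, -0.024, -0.006], [-0.024, 0.999, 0.025], [0.005, 0.025, -1.0]]
```

```bash
cat >> h.py <<'E'
from scipy.optimize import least_squares
LO=np.array([-2.91,-.94,.18,-1.29,.17,-3]);HI=np.array([2.91,2.29,2.7,4.43,2.64,3])
def fk(q,p):
    a1,b,d1,L2,e,L3,Lt=p
    A=R.from_euler('z',q[0]);B=A*R.from_euler('y',q[1]);C=B*R.from_euler('y',q[2]);W=C*R.from_euler('z',q[3])*R.from_euler('y',q[4]);T=W*R.from_euler('z',q[5]+np.pi/2)
    return A.apply([a1,b,d1])+B.apply([0,0,L2])+C.apply([e,0,L3])+W.apply([0,0,Lt]),T.as_matrix()
def tgtR(yaw,th,s):
    z=np.array([np.cos(th)*np.cos(yaw),np.cos(th)*np.sin(yaw),-np.sin(th)]); y=s*np.array([-np.sin(yaw),np.cos(yaw),0])
    return np.c_[np.cross(y,z),y,z]
def ik(x,M,p,q0s):
    best=None
    for q0 in q0s:
        def f(q):
            P,T=fk(q,p); return np.r_[(P-x)/100,(R.from_matrix(T)*R.from_matrix(M).inv()).as_rotvec()]
        o=least_squares(f,np.clip(q0,LO+.01,HI-.01),bounds=(LO,HI))
        if best is None or o.cost<best.cost-1e-9: best=o
    return best.x,best.cost
E
cat > t.py <<'E'
from h import *
np.set_printoptions(precision=2,suppress=True)
s=telemetry.state()
D=[([0.961,0.158,1.597,0,1.386,-0.21],[223.818,529.634,231.601]),
([-0.967,-0.843,2.696,0.79,0.977,-2.922],[423.6,-86.5,145.7]),([-0.494,-0.224,1.961,0.019,1.421,-2.091],[423.6,-85.1,236.0])]
f=lambda p:np.concatenate([fk(q,p)[0]-x for q,x in D]+[0.01*(np.array(p)-[0,120,300,350,0,350,200])])
o=least_squares(f,[0,120,300,350,0,350,200]);p=o.x;print(p.round(1),o.fun.round(1));np.save('p.npy',p)
print('ranges for down z=100:',[ik(np.array([rr,0,100.]),tgtR(0,np.pi/2,1),p,[[-.2,.3,1.6,0,1.3,-1.7]])[1].round(4) for rr in(280,300,400,800,825,860)])
q0=[[a,.2,1.6,b,1,c] for a in(-.4,.5) for b in(0,3.1) for c in(-2,1.2)]
T={'grip':(453,-178,56),'gripmid':(530,-176,200),'griptop':(646,-172,251),'pot':(427,281,97),'padL':(613,-92,109),'padR':(618,-252,109)}
for k,x in T.items():
  for th in(.7,.9,1.1,1.25,1.57):
    for sg in(1,-1):
      M=tgtR(.03,th,sg);q,c=ik(np.array(x)+2*M[:,2],M,p,q0)
      if c<1e-4: print(k,th,sg,q,'margin',min((q-LO).min(),(HI-q).min()).round(2))
E
python3 t.py
```

```text
[  5.7 120.1 291.  386.2  42.9 512.3 304.7] [-0.1  0.2  0.  -0.1 -0.1  0.1 -0.2 -0.  -0.2  0.1  0.  -0.1  0.4  0.4
  1.6  1. ]
ranges for down z=100: [np.float64(0.0), np.float64(0.0), np.float64(0.0), np.float64(0.0), np.float64(0.0), np.float64(0.0)]
grip 0.7 1 [-1.12 -0.09  2.54  1.34  0.8   2.5 ] margin 0.16
grip 0.7 -1 [-1.12 -0.09  2.54  1.34  0.8  -0.64] margin 0.16
grip 0.9 1 [-0.99 -0.14  2.46  0.99  0.69  2.95] margin 0.05
grip 0.9 -1 [-0.99 -0.14  2.46  0.99  0.69 -0.19] margin 0.24
grip 1.1 1 [-0.86 -0.1   2.33  0.59  0.69 -2.88] margin 0.12
grip 1.1 -1 [-0.86 -0.1   2.33  0.59  0.69  0.26] margin 0.37
grip 1.25 1 [-0.77 -0.04  2.23  0.34  0.75 -2.6 ] margin 0.4
grip 1.25 -1 [-0.77 -0.04  2.23  0.34  0.75  0.54] margin 0.47
grip 1.57 1 [-0.62  0.15  1.99  0.    1.   -2.23] margin 0.71
grip 1.57 -1 [-0.62  0.15  1.99  0.    1.    0.92] margin 0.71
gripmid 0.7 -1 [-0.9  -0.31  2.34  1.02  0.8   0.01] margin 0.36
gripmid 0.9 1 [-0.8  -0.26  2.2   0.67  0.83 -2.78] margin 0.22
gripmid 0.9 -1 [-0.8  -0.26  2.2   0.67  0.83  0.36] margin 0.5
gripmid 1.1 1 [-0.71 -0.16  2.06  0.
[... 2021 characters left out ...]
17 -1.94] margin 1.0
padL 1.57 -1 [-0.34  0.39  1.58  0.    1.17  1.2 ] margin 1.0
padR 0.7 1 [-0.85  0.21  2.06  1.28  0.66  2.84] margin 0.16
padR 0.7 -1 [-0.85  0.21  2.06  1.28  0.66 -0.3 ] margin 0.49
padR 0.9 1 [-0.78  0.21  1.96  0.83  0.65 -2.98] margin 0.02
padR 0.9 -1 [-0.78  0.21  1.96  0.83  0.65  0.16] margin 0.48
padR 1.1 1 [-0.71  0.26  1.82  0.46  0.76 -2.6 ] margin 0.4
padR 1.1 -1 [-0.71  0.26  1.82  0.46  0.76  0.54] margin 0.59
padR 1.25 1 [-0.66  0.32  1.7   0.26  0.89 -2.41] margin 0.59
padR 1.25 -1 [-0.66  0.32  1.7   0.26  0.89  0.74] margin 0.72
padR 1.57 1 [-0.57  0.5   1.43  0.    1.22 -2.17] margin 0.83
padR 1.57 -1 [-0.57  0.5   1.43  0.    1.22  0.97] margin 1.05
```

>>> jog_arm:
  deltas: "0 -60 -40 -0.015 -0.326 0.002 1;0 -93 -80 -0.015 -0.326 0.002 1;5 -93 -106 -0.015 -0.326 0.002 1;12 -93 -130 -0.015 -0.326 0.002 1;22 -93 -160 -0.015 -0.326 0.002 1;30 -93 -182 -0.015 -0.326 0.002 1;30 -93 -182 -0.015 -0.326 0.002 1;30 -93 -182 -0.015 -0.326 0.002 0;30 -93 -182 -0.015 -0.326 0.002 0;30 -93 -182 -0.015 -0.326 0.002 0;30 -93 -182 -0.015 -0.326 0.002 0;30 -93 -182 -0.015 -0.326 0.002 0"
  force: 20

```text
time_s: 6.6
eef_pos: [453.7, -179.7, 54.0]
ee_rot: [-0.013, 0.987, 0.003, 0.159]
force: [-0.2, 0.8, -0.8]
width: 44.2
gripper_force: 0.0
```

>>> jog_arm:
  deltas: "0 0 0 0 0 0 0;0 0 0 0 0 0 0;0 0 0 0 0 0 0"

```text
time_s: 6.98
eef_pos: [453.5, -176.1, 53.7]
ee_rot: [-0.013, 0.987, 0.007, 0.158]
force: [-1.0, 13.6, 11.2]
width: 35.9
gripper_force: 20.0
```

```bash
python3 -c "
import numpy as np
for a in np.arange(0,1.46,.145):
    b=a+np.radians(3);print(round(a,2),round(207*(np.cos(.0524)-np.cos(b))),round(.03*207*(np.cos(.0524)-np.cos(b)),1),round(207*(np.sin(b)-np.sin(.0524))))"
```

```text
0.0 0 -0.0 0
0.14 4 0.1 30
0.29 12 0.4 59
0.43 24 0.7 86
0.58 40 1.2 112
0.72 59 1.8 134
0.87 82 2.5 154
1.01 107 3.2 170
1.16 134 4.0 183
1.3 163 4.9 191
1.45 193 5.8 196
```

>>> jog_arm:
  deltas: "1 4 15 0 0 0 0;4 4 30 0 0 0 0;8 4 45 0 0 0 0;12 4 59 0 0 0 0;18 5 73 0 0 0 0;24 5 86 0 0 0 0;32 5 99 0 0 0 0;40 5 112 0 0 0 0;49 6 123 0 0 0 0;59 6 134 0 0 0 0;70 6 144 0 0 0 0;82 6 154 0 0 0 0;94 7 162 0 0 0 0;107 7 170 0 0 0 0;120 8 177 0 0 0 0;134 8 183 0 0 0 0;148 9 187 0 0 0 0;163 9 191 0 0 0 0;178 9 194 0 0 0 0;191 9 196 0 0 0 0"

```text
time_s: 9.48
eef_pos: [645.7, -170.5, 250.4]
ee_rot: [-0.013, 0.987, 0.003, 0.159]
force: [1.4, -3.3, -4.2]
width: 35.7
gripper_force: 20.0
```

>>> jog_arm:
  deltas: "2 0 0 0 0 0 0;2 0 0 0 0 0 1;2 0 0 0 0 0 1;2 0 0 0 0 0 1;-23 0 76 0 0 0 1;-60 0 90 0 0 0 1;-120 60 90 0 0 0 1;-180 120 70 0 0 0 1;-230 180 40 0 0 0 1;-230 240 20 0 0 0 1;-230 300 0 0 0 0 1;-230 300 0 0 0 0 1"

```text
time_s: 10.98
eef_pos: [413.9, 130.9, 249.8]
ee_rot: [-0.013, 0.987, 0.004, 0.16]
force: [0.4, -0.4, -1.7]
width: 91.8
gripper_force: 0.0
```

```bash
python3 - <<'E'
from h import *
np.set_printoptions(precision=1,suppress=True)
s=telemetry.state();print(s['eef_pos'],s['time_s'],s['q'])
for n in('scene','top'):
    p,d=shot(n,n+'2.png')
    for l in('pad','finished_pot','pot'):
        t=trace(n,l)
        for a in t[:2]:
            P=pts(n,a['pixels'],d); print(n,l,round(a['conf'],2),np.array(a['xy'])*[640,400],len(P),P.min(0),P.max(0),np.median(P,0))
            if l!='pad': B=P[abs(P[:,2]-(122 if l=='finished_pot' else 116))<5];print(' top',B.mean(0),len(B))
            else: B=P[abs(P[:,2]-24)<8]; print(' fit',cv2.minEnclosingCircle(B[:,:2].astype(np.float32)) if len(B) else 0)
E
```

```text
[413.9 130.9 249.8] 10.975 [ 0.  -0.5  2.2  0.   1.2 -1.6]
scene pad 0.92 [316.9 174.6] 748 [ 566.9 -136.8   16.2] [655.4 -48.6  30. ] [610.6 -92.7  23.9]
 fit ((612.0557861328125, -94.77676391601562), 46.8846549987793)
scene finished_pot 0.66 [375.1 159.3] 647 [ 578.6 -300.4   14.7] [ 682.9 -214.9  127.3] [ 602.8 -244.9   78.1]
 top [ 614.4 -251.5  121.8] 156
top pad 0.68 [327.4 150.3] 633 [ 569.3 -135.4   12. ] [646.  -46.3  35.2] [609.1 -90.5  25.6]
 fit ((613.8027954101562, -90.60384368896484), 45.008060455322266)
top pad 0.34 [383.2 149.3] 490 [ 580.7 -294.    16.9] [ 646.8 -206.2  215.8] [ 608.  -242.5   80.5]
 fit ((623.7615356445312, -254.849853515625), 39.524757385253906)
top finished_pot 0.91 [381.  149.4] 413 [ 580.7 -282.4   51.3] [ 634.1 -216.   131.2] [ 606.2 -244.4   81.7]
 top [ 614.3 -249.5  123.3] 106
top pot 0.76 [194.5 212.5] 278 [403.1 247.1   9.9] [466.  331.  124.7] [441.4 279.3  73.5]
 top [431.7 285.5 117.2] 97
```

```bash
python3 - <<'E'
from h import *
np.set_printoptions(precision=2,suppress=True)
p=np.load('p.npy');qn=telemetry.state()['q']
for k,x in {'pot':(428,282,97),'prepot':(372,262,165),'pad':(613,-91,110),'prepad':(530,-91,150)}.items():
  for th in(.6,.7,.8):
    for yaw in(-.3,-.1,.03,.2,.4,.6):
      M=tgtR(yaw,th,1);q,c=ik(np.array(x)+2*M[:,2],M,p,[qn,[.5,0,2.2,-.8,.6,-.5],[-.5,0,2.1,.8,.5,-2.7]])
      m=min((q-LO).min(),(HI-q).min())
      if c<1e-4 and m>.1: print(k,th,yaw,q,m.round(2))
E
```

```text
pot 0.8 -0.3 [ 0.69  0.06  2.21 -1.09  0.72  0.23] 0.2
pot 0.8 -0.1 [ 0.62 -0.04  2.31 -1.14  0.53  0.07] 0.15
pot 0.8 0.03 [ 0.55 -0.11  2.37 -1.13  0.4  -0.08] 0.16
pot 0.8 0.6 [ 0.16 -0.28  2.51  1.02  0.35 -2.89] 0.11
prepot 0.7 -0.3 [ 0.81 -0.19  2.32 -1.09  0.88  0.21] 0.2
prepot 0.7 -0.1 [ 0.72 -0.35  2.45 -1.08  0.69  0.01] 0.21
prepot 0.7 0.03 [ 0.64 -0.47  2.52 -1.    0.55 -0.22] 0.18
prepot 0.8 -0.3 [ 0.75 -0.23  2.3  -0.92  0.87  0.03] 0.37
prepot 0.8 -0.1 [ 0.67 -0.37  2.41 -0.86  0.7  -0.23] 0.29
prepot 0.8 0.03 [ 0.6  -0.47  2.47 -0.74  0.59 -0.49] 0.23
prepot 0.8 0.2 [ 0.48 -0.6   2.55 -0.42  0.48 -0.99] 0.15
pad 0.8 -0.1 [-0.47  0.02  2.21  0.99  0.3  -2.81] 0.13
prepad 0.8 -0.3 [-0.46 -0.32  2.41  0.37  0.31 -2.04] 0.14
prepad 0.8 -0.1 [-0.59 -0.33  2.42  0.79  0.48 -2.67] 0.28
```

View pics/scene2.png

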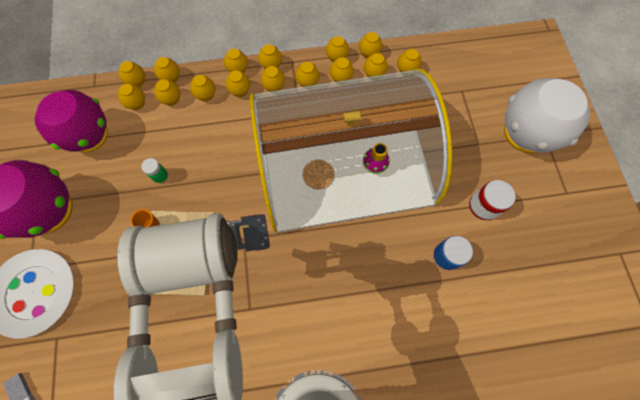

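The shutter stays up, with its grip at (352,117) px. The pad is bare at (318,174), the left side, and the magenta pot stands at (376,158). Next I pick up the pot.

>>> jog_arm:
  deltas: "-30 60 0 0.01 -0.35 0 1;-41 110 -20 0.01 -0.35 0 1;-41 149 -60 0.01 -0.35 0 1;-41 149 -82 0.01 -0.35 0 1;-41 149 -82 0.01 -0.35 0 1;-41 149 -82 0.01 -0.35 0 1"

```text
time_s: 12.12
eef_pos: [375.2, 277.6, 169.7]
ee_rot: [-0.011, 0.944, 0.006, 0.329]
force: [0.2, 1.0, 0.6]
width: 91.8
gripper_force: 0.0
```

```bash
python3 - <<'E'
from h import *
np.set_printoptions(precision=3,suppress=True)
s=telemetry.state();print(s['eef_pos'],R.from_quat(s['ee_rot']).as_matrix(),s['q'],target(.03,.9))
c=calibration('wrist');p,d=shot('wrist','w1.png');K=np.array(c['camera_matrix']);T=np.array(c['T'])
a=trace('wrist','pot')
for t in a[:1]:
    v,u=np.nonzero(t['pixels']&(d>0));x=u-K[0,2];y=v-K[1,2];rr=np.hypot(x,y)+1e-9;th=rr/K[0,0];z=d[v,u]
    P=(T@np.stack([x/rr*np.tan(th)*z,-y/rr*np.tan(th)*z,-z,np.ones_like(z)]))[:3].T
    B=P[abs(P[:,2]-116)<4];print(t['conf'],len(P),B.mean(0),B.min(0),B.max(0),len(B))
    N=P[(P[:,2]>84)&(P[:,2]<112)];print(least_squares(lambda q:np.hypot(N[:,0]-q[0],N[:,1]-q[1])-19,[430,282],loss='soft_l1',f_scale=2).x,len(N))
E
```

```text
[375.243 277.578 169.686] [[-0.783 -0.026  0.622]
 [-0.018  1.     0.019]
 [-0.622  0.004 -0.783]] [ 0.599 -0.413  2.376 -0.57   0.67  -0.635] [-0.004  0.     0.004]
0.94 6980 [421.877 282.385 116.509] [406.605 264.071 112.004] [444.876 301.287 118.778] 1138
[427.061 282.5  ] 1332
```

View pics/w1.png

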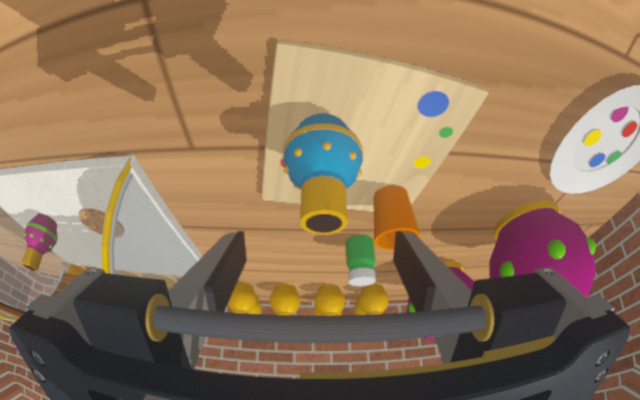

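The wrist view shows the pot upright at about (323,165) px, lined up between the fingers, with the cup at (395,218) clear behind it.

>>> jog_arm:
  deltas: "20 1 -25 0 0 0 1;40 2 -50 0 0 0 1;55 3 -70 0 0 0 1;55 3 -70 0 0 0 1;55 3 -70 0 0 0 0;55 3 -70 0 0 0 0;55 3 -70 0 0 0 0;55 3 -70 0 0 0 0;55 3 -70 0 0 0 0;55 3 -70 0 0 0 0;55 3 -70 0 0 0 0;55 3 -70 0 0 0 0"
  force: 15

```text
time_s: 13.72
eef_pos: [428.7, 281.4, 97.9]
ee_rot: [-0.013, 0.944, 0.006, 0.328]
force: [-0.3, 0.7, 0.2]
width: 37.6
gripper_force: 15.0
```

```bash
python3 - <<'E'
from h import *
np.set_printoptions(precision=2,suppress=True)
p=np.load('p.npy');q=telemetry.state()['q'];print(q)
for x in [(428,283,160),(425,200,170),(425,100,170),(425,0,160),(425,-91,140),(500,-91,125),(607,-91,120),(607,-91,110)]:
  for yaw in (.03,-.1):
    qq,c=ik(np.array(x,float),tgtR(yaw,.9,1),p,[q]); print(x,yaw,qq,round(c,5),min((qq-LO).min(),(HI-qq).min()).round(2))
  q=qq if c<1e-4 else q
E
```

```text
[ 0.52 -0.12  2.32 -0.75  0.44 -0.47]
(428, 283, 160) 0.03 [ 0.53 -0.26  2.29 -0.57  0.58 -0.68] 0.0 0.41
(428, 283, 160) -0.1 [ 0.58 -0.2   2.24 -0.69  0.67 -0.43] 0.0 0.46
(425, 200, 170) 0.03 [ 0.29 -0.52  2.44 -0.29  0.58 -1.12] 0.0 0.26
(425, 200, 170) -0.1 [ 0.36 -0.44  2.4  -0.49  0.63 -0.79] 0.0 0.3
(425, 100, 170) 0.03 [-0.11 -0.78  2.58  0.14  0.68 -1.79] 0.0 0.12
(425, 100, 170) -0.1 [-0.   -0.72  2.55 -0.1   0.64 -1.42] 0.0 0.15
(425, 0, 160) 0.03 [-0.56 -0.88  2.64  0.47  0.86 -2.38] 0.0 0.06
(425, 0, 160) -0.1 [-0.45 -0.87  2.64  0.31  0.76 -2.08] 0.0 0.06
(425, -91, 140) 0.03 [-0.88 -0.71  2.61  0.67  0.91 -2.81] 0.0 0.09
(425, -91, 140) -0.1 [-0.8  -0.76  2.63  0.58  0.82 -2.58] 0.0 0.07
(500, -91, 125) 0.03 [-0.68 -0.33  2.43  0.74  0.65 -2.79] 0.0 0.21
(500, -91, 125) -0.1 [-0.61 -0.36  2.44  0.63  0.54 -2.55] 0.0 0.26
(607, -91, 120) 0.03 [-0.51  0.01  2.15  0.73  0.5  -2.67] 0.0 0.33
(607, -91, 120) -0.1 [-0.46 -0.01  2.16  0.58  0.41 -2.4 ] 0.0 0.24
(607, -91, 110) 0.03 [-0.51  0.03  2.15  0.76  0.48 -2.71] 0.0 0.29
(607, -91, 110) -0.1 [-0.46  0.02  2.16  0.61  0.39 -2.43] 0.0 0.22
```

>>> jog_arm:
  deltas: "0 0 15 0 0 0 0;0 0 45 0 0 0 0;2 0 85 0 0 0 0;6 -30 115 0 0 0 0;12 -70 122 0 0 0 0;17 -110 122 0 0 0 0;17 -150 122 0 0 0 0;17 -190 122 0 0 0 0;17 -230 122 0 0 0 0;17 -270 122 0 0 0 0;17 -305 122 0 0 0 0;18 -335 115 0 0 0 0;22 -360 105 0 0 0 0;35 -372 90 0 0 0 0;55 -374 70 0 0 0 0;75 -374 55 0 0 0 0;92 -374 45 0 0 0 0;100 -374 40 0 0 0 0;100 -374 40 0 0 0 0"

```text
time_s: 16.1
eef_pos: [528.1, -92.0, 136.5]
ee_rot: [-0.013, 0.945, 0.007, 0.327]
force: [0.1, -0.6, -2.1]
width: 37.7
gripper_force: 15.0
```

```bash
python3 - <<'E'
from h import *
np.set_printoptions(precision=3,suppress=True)
s=telemetry.state();print(s['eef_pos'],R.from_quat(s['ee_rot']).as_matrix(),s['q'],target(.03,.9))
shot('scene','s3.png')
E
```

```text
[528.072 -91.985 136.47 ] [[-0.786 -0.029  0.618]
 [-0.02   1.     0.021]
 [-0.618  0.004 -0.786]] [-0.628 -0.255  2.335  0.704  0.628 -2.716] [-0.004 -0.004  0.001]
```

View pics/s3.png

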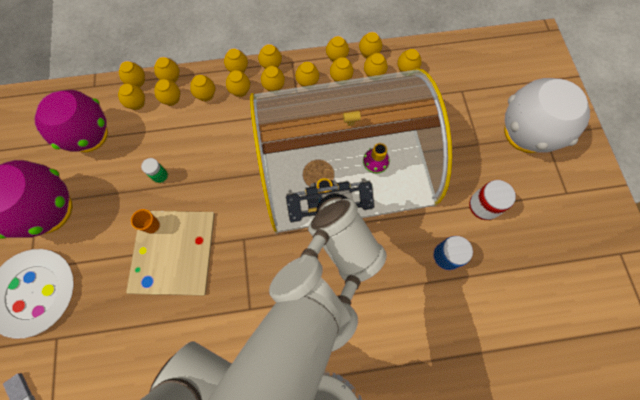

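The pot hangs in front of the pad, gripper at (330,197) px, and the bare pad shows at (318,174). The magenta pot and the roof edge are clear of it.

>>> jog_arm:
  deltas: "20 0 -5 0 0 0 0;40 0 -10 0 0 0 0;60 0 -15 0 0 0 0;74 0 -18 0 0 0 0;79 0 -18 0 0 0 0;79 0 -18 0 0 0 0;79 0 -20 0 0 0 0;79 0 -22 0 0 0 0;79 0 -24 0 0 0 0;79 0 -24 0 0 0 0"

```text
time_s: 17.4
eef_pos: [607.5, -92.6, 113.6]
ee_rot: [-0.013, 0.945, 0.006, 0.328]
force: [0.2, -1.0, -2.9]
width: 37.6
gripper_force: 15.0
```

```bash
python3 - <<'E'
from h import *
np.set_printoptions(precision=1,suppress=True)
print(telemetry.state()['force'])
for n in('scene','top'):
    p,d=shot(n,n+'4.png')
    for l in('pot','pad','finished_pot'):
        for a in trace(n,l)[:1]:
            P=pts(n,a['pixels'],d); print(n,l,round(a['conf'],2),np.array(a['xy'])*[640,400],len(P),P.min(0),P.max(0),np.median(P,0))
c=calibration('wrist');p,d=shot('wrist','w4.png')
E
```

```text
[ 0.2 -1.  -2.9]
scene pot 0.46 [318.8 154.8] 69 [ 575.6 -109.   127.3] [623.2 -75.7 197.6] [612.7 -91.9 131.9]
scene finished_pot 0.75 [376.3 157.5] 575 [ 577.7 -284.6   23.7] [ 643.7 -219.5  128.4] [ 601.  -246.4   80.5]
top pot 0.73 [329.5 146.8] 138 [ 591.6 -111.3   93.2] [623.  -74.  139.5] [606.4 -93.1 133.5]
top finished_pot 0.58 [384.1 149.1] 459 [ 580.6 -287.3   16.1] [ 638.7 -214.2  131.3] [ 606.8 -243.6   80.6]
```

View pics/w4.png

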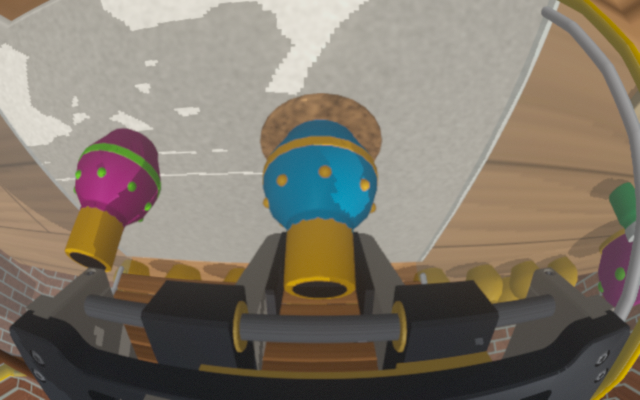

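The wrist view shows the pot, at (320,190) px, upright and centred sideways over the pad, which spans columns 262–382. I now lower it gently.

>>> jog_arm:
  deltas: "0 0 -1 0 0 0 0;0 0 -2 0 0 0 0;0 0 -3 0 0 0 0;0 0 -3 0 0 0 0;0 0 -3.5 0 0 0 0;0 0 -3.5 0 0 0 0"

```text
time_s: 18.6
eef_pos: [607.7, -92.7, 110.3]
ee_rot: [-0.013, 0.944, 0.006, 0.328]
force: [0.6, -0.1, -1.6]
width: 37.8
gripper_force: 15.0
```

>>> jog_arm:
  deltas: "0 0 -0.5 0 0 0 0;0 0 -1 0 0 0 0;0 0 -1 0 0 0 0"

```text
time_s: 18.98
eef_pos: [608.1, -92.8, 109.9]
ee_rot: [-0.013, 0.944, 0.006, 0.329]
force: [-2.5, 1.0, 3.6]
width: 37.8
gripper_force: 15.0
```

>>> jog_arm:
  deltas: "0 0 -1 0 0 0 0.44;0 0 -1 0 0 0 0.5;0 0 -1 0 0 0 0.8;0 0 -1 0 0 0 1;0 0 -1 0 0 0 1;0 0 -1 0 0 0 1;0 0 -1 0 0 0 1;-10 0 8 0 0 0 1;-25 0 20 0 0 0 1;-50 0 35 0 0 0 1;-85 0 50 0 0 0 1;-130 0 70 0 0 0 1;-165 0 100 0 0 0 1;-170 30 120 0 0 0 1;-170 80 125 0 0 0 1;-170 130 130 0 0 0 1;-170 180 130 0 0 0 1;-170 230 130 0 0 0 1;-170 230 130 0 0 0 1"

```text
time_s: 21.35
eef_pos: [436.1, 142.7, 238.9]
ee_rot: [-0.018, 0.945, 0.008, 0.328]
force: [-0.3, 0.0, -0.6]
width: 91.8
gripper_force: 0.0
```

```bash
python3 - <<'E'
from h import *
np.set_printoptions(precision=1,suppress=True)
print(telemetry.state()['eef_pos'],telemetry.state()['time_s'])
for n in('scene','top'):
    p,d=shot(n,n+'5.png')
    for l in('pot','pad','finished_pot'):
        for a in trace(n,l)[:1]:
            P=pts(n,a['pixels'],d); B=P[abs(P[:,2]-125)<5]; print(n,l,round(a['conf'],2),np.array(a['xy'])*[640,400],len(P),P.min(0),P.max(0),'top',B.mean(0),len(B))
E
```

```text
[436.1 142.7 238.9] 21.35
scene pot 0.73 [319.8 167.1] 608 [ 569.  -128.3   53.4] [629.8 -57.4 132. ] top [603.9 -92.1 127.8] 141
scene pad 0.67 [314.9 183.7] 237 [ 565.9 -136.3   14.3] [636.1 -46.4  64.1] top [nan nan nan] 0
scene finished_pot 0.83 [377.7 160.3] 613 [ 578.9 -286.3   46.9] [ 643.2 -215.2  126.6] top [ 614.8 -251.5  122.5] 144
top pot 0.77 [326.  152.4] 482 [ 570.6 -127.5   21.5] [634.7 -55.1 208.8] top [605.8 -92.3 127.5] 69
top pad 0.55 [316.8 157.3] 44 [575.9 -75.5  17.5] [611.9 -49.2  64.1] top [nan nan nan] 0
top finished_pot 0.64 [381.1 147.8] 447 [ 580.7 -283.2   12.1] [ 635.9 -214.3  129.9] top [ 614.  -250.   124.7] 112<stdin>:8: RuntimeWarning: Mean of empty slice.
  ret = um.true_divide(
```

View pics/scene5.png

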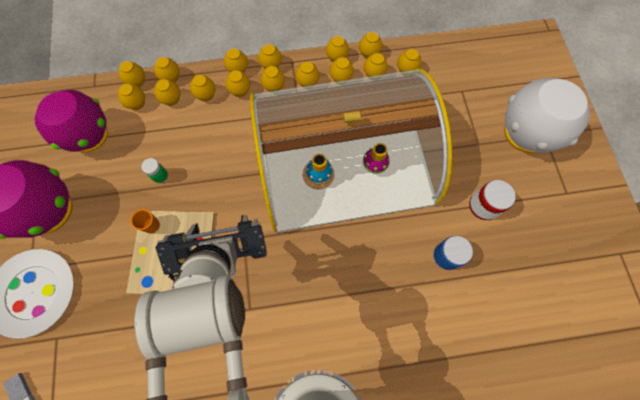

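The pot stands upright on the pad at (319,170) px, about 8 mm from its centre. The magenta pot has not moved, the shutter is up, and the arm touches nothing.

```bash
python3 -c "
from h import *
print(r.sign_off())"
```

```text
the job is handed in; nothing more can be done
None
```

The job is handed in: the shutter is fully up and staying open, the turquoise pot stands upright and wholly on the cork pad, the magenta pot has not moved, and the cup, jar and tins were left alone (about 21 s of the 61 s used).

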